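Press a laminated turning blank and hold the clamp down

ROBOT

A 7-joint arm with a two-finger parallel gripper is mounted at the origin on the work surface. World frame = base frame: x ahead of the robot, y to its left, z up, the work surface at z = 0. Lengths are in m, angles in rad, forces in N, time in s.
With the tool pointing down it reaches from about 0.425 to 0.875 m from the base axis. Payload 9.9 kg.
Tool frame: the origin (TCP) lies on the centre line of the jaws, within the pads' length; the fingertips stand 11 mm ahead of it and the grasp point (between the pads) lies 8 mm behind it (robot.nose_length is the z of the fingertips in the tool frame, in m); z points along the fingers, y is the direction in which the jaws open and shut (so a half turn about z gives the same grasp; the last joint's range is limited). The gripper opens to 85 mm and grips with 20 to 120 N. Pads are 22 mm wide; open, the fingers measure 114 mm over their backs; the gripper's body (76 mm by 85 mm) begins 54 mm behind the grasp point. The pads swing forward as they close: fully open they stand 13 mm farther back than shut.
Start: joints at [-1.261, 0.576, 0.025, 1.437, -0.015, 1.129, -0.057], TCP at [0.259, 0.623, 0.242] pointing down, gripper open.
Joint ranges: [-2.76, 2.76], [-0.34, 2.15], [-1.52, 1.57], [0.19, 2.46], [-1.09, 4.23], [0.17, 1.99], [-2.82, 2.82]. Speed limits (rad/s): [2.22, 2.22, 3.01, 3.01, 3.14, 3.14, 3.14].

INTERFACE

Orientations are given as a rotation vector (axis times angle).
In Python, from rig import robot gives the robot as it stands. The module is installed in compiled form; this text tells all that it offers.
- The arm moves only by the tool apply_moves, never from a script. Its argument "moves" is a list of rows, each a list of 3 entries, a list of its own where there are three numbers: the shift along the tool's x, y, z in mm, then the turn about the tool's z in degrees, then the opening, from 0 (shut) to 1 (fully open). A call has 1 to 5 rows; each row is the pose to reach, as a shift and turn from the pose commanded when the call began, along the tool's axes at that moment; what a row does not reach only later rows make up. A row lasts 1/12 s, in which the tool goes at most 41.7 mm and 7.16 degrees, less where a joint would pass 70% of its speed; a pose out of reach is approached as far as the arm can. A call with a gripper value outside its range is refused whole. The fingers move at their own pace and stop on an object; "grip_force" is the grip in N (left out, the last holds). Time passes only in rows, so rows that repeat a pose let the fingers close. It gives the time, the measured TCP pose, the force and the opening at its end, in the units of the state.
- robot.get_state(): the state, without advancing time (a new reading comes with each control period).
- robot.snapshot(name): name is "side" or "top"; returns a dict with "img" (480x640x3 uint8, red, green, blue), "fovy" (degrees; the focal length in pixels is half the picture's height over the tangent of half this angle, whatever the lens; pixels are square), "cx", "cy" (the principal point, pixels), "world_from_camera" (4x4, takes a point from camera to world coordinates). Camera axes: x right, y down, z forward; pixel columns grow to the right and rows downward; lengths in m; the calibration is good to about 2 mm. A picture is of the moment at which its call begins. There is no depth.
- robot.close_job(): hands the job in, once; it reports no verdict.
The state is a dict: "clock": time; "joints": joint angles; "dq": joint speeds; "joint_torque": joint torques, N m; "tcp_pos": TCP position; "orientation": TCP orientation; "contact_force": force on the tool from outside, world axes, zero at the start; "wrist_torque": the same for the moment, N m; "width": finger opening in m.
Only numpy, scipy, OpenCV 4.12 (cv2) and the standard library are available. Lean on these libraries where they do the work, as an engineer would, in place of code of your own. Each camera call takes 0.05 s, during which the arm holds its last target. There are 200 camera calls.

TASK

Make up the laminated blank in the glue-up press: lay the thin board squarely on the board already lying in the press, then the thick board squarely on top of that, edges flush all round. Then pull the press's sprung lever down by its crossbar until its arm is level, so that the sprung foot bears on the pile and is pushed in about half-way (8 mm of its 16 mm), keep it so for at least three seconds, and finish while still holding it there, because it springs up when let go. Do not shove the bottom board about and leave the other things on the bench where they are.

Things in the scene. Friction and masses are not known exactly. Their poses are not given: they have to be found in the camera images.
- press: Fixed glue-up press, moved and turned a little each time. Origin on the table under the middle of the pile's place, z up. Bed: dark steel plate 12 mm thick, -95 to +95 mm along x, -65 to +170 mm along y. Two grey cheeks 76 mm high at y = +120 mm carry the lever's hinge.
- lever_hinge (a point): The lever's hinge: 120 mm along the press's +y from its origin, 60 mm above the table; the hinge line runs along the press's x axis. Axes as the press.
- handle (a point): Middle of the lever's crossbar: round wood, 18 mm thick, 130 mm long, parallel to the press's x; the grey arm (20 mm wide) joins it in the middle, the halves are free to grip. It swings 222.3 mm from the hinge line. At rest it is 190 mm along the press's +y, 271 mm up; with the arm level, 100 mm along -y, 92 mm up, beyond the pile. Axes turn with the lever, x along the bar.
- lever (a joint): Angle of the lever, rad: 0 standing up at rest (leaning 10 degrees back), growing as it is pulled over and down towards the press's -y; 1.745 (100 degrees) when its arm is level over the pile. A spring lifts it back to 0; held level on the pile it takes about 10 N downward at the crossbar.
- foot_tip (a point): Tip of the black rubber foot (26 mm across) that hangs under the lever arm, 120 mm out along the arm from the hinge, so that it comes down on the middle of the pile. Tip 40 mm from the arm's middle line at rest.
- foot (a joint): How far the foot is pushed into the lever arm against its own spring, m: 0 fully out, 0.016 bottomed; wanted 0.008. Spring 0.8 N per mm with 3 N preload. With the whole pile beneath it touches at about lever 1.68 rad and reads 0.008 when the arm is level (about 0.12 m of foot travel per rad).
- base_board_center (a point): Centre of the bottom board, 90 x 50 x 20 mm (x along the length, z up), loose, already lying on the press's bed: centre 22 mm above the table, top face at 32 mm; its length lies along the press's x axis, within a few mm and degrees.
- thin_board_center (a point): Centre of the thin board, 90 x 50 x 8 mm (x along the length, y across), loose, flat on the table somewhere to the right of the press.
- thick_board_center (a point): Centre of the thick board, 90 x 50 x 20 mm (x along the length, y across), loose, flat on the table somewhere to the right of the press. With all three piled, the top face is 60 mm above the table.
- base_board: The bottom board; origin at the centre of its underside.
- thin_board: The thin board; origin at the centre of its underside.
- thick_board: The thick board; origin at the centre of its underside.
- disc_center (a point): Bystander: round wooden disc 70 mm across, 24 mm thick, lying among the boards; its centre.
- glue: Bystander: glue bottle 56 mm across, 150 mm high; base centre.
- bowl: Bystander: small turned wooden bowl 120 mm across, 50 mm high; base centre.
- gouge: Bystander: turning gouge with dark handle, 285 mm long, 28 mm thick, lying along its x axis; origin under the ferrule.
- mallet: Bystander: turned mallet standing on its head, 84 mm across, 200 mm high; base centre.
- pencil: Bystander: flat pencil 100 x 13 x 8 mm lying along its x; origin under its centre.
Not all that is in view belongs to the job. Of the things that look like the thin_board, take the one that is nearest to the robot's base at the start. What is shaped like the thick_board but pink or white is not meant.

How it is judged:
On the way, in this order (a step that is already met when the one before it is completed fails the run):
1. the thin board lies squarely on the bottom board, let go (horizontal distance between thin_board_center and base_board_center below 0.006 m and z of thin_board_center in the frame of base_board_center between 0.011 and 0.017 m and angle between the x axis of thin_board_center and the x axis of base_board_center, either way round below 0.09 rad and contact force between the fingers and thin_board below 0.1 N), for 0.2 s.
2. the thick board lies squarely on the thin one, let go (horizontal distance between each of thin_board_center, thick_board_center and base_board_center below 0.006 m and z of thin_board_center in the frame of base_board_center between 0.011 and 0.017 m and angle between the x axis of each of thin_board_center, thick_board_center and the x axis of base_board_center, either way round below 0.09 rad and z of thick_board_center in the frame of base_board_center between 0.025 and 0.031 m and contact force between the fingers and thick_board below 0.1 N), for 0.2 s.
3. the lever is held down with the foot on the pile, pushed in 5 to 11 mm, for 3 s (value of joint foot between 0.005 and 0.011 m and contact force between press and thick_board above 4 N and horizontal distance between foot_tip and base_board_center below 0.015 m and contact force between any of the fingers, the arm and press above 2 N and horizontal distance between each of thin_board_center, thick_board_center and base_board_center below 0.006 m and z of thin_board_center in the frame of base_board_center between 0.011 and 0.017 m and angle between the x axis of each of thin_board_center, thick_board_center and the x axis of base_board_center, either way round below 0.09 rad and z of thick_board_center in the frame of base_board_center between 0.025 and 0.031 m), for 2.8 s.
At the end, for the whole second after the job is handed in: Robot still holding the lever: foot pushed in 5 to 11 mm, on the thick board with over 4 N, within 15 mm of the pile's middle; thin then thick board flat on the bottom one, centres within 6 mm, edges within 5 degrees, boards not touched by the robot (all of step 3 and contact force between the fingers and thin_board below 0.1 N and contact force between the fingers and thick_board below 0.1 N); the arm keeps its last pose, push and grip.
It fails at once if the bottom board is shoved more than 15 mm (distance of base_board_center from where it was at the start of the episode above 0.015 m).
It fails at once if a bystander is moved more than 30 mm (distance of any of disc_center, glue, bowl, gouge, mallet, pencil from where it was at the start of the episode above 0.03 m).
It also fails if it takes over 72 s, if anything falls off the work surface, if the arm or the gripper's body presses on something with over 40 N, if the wrist force passes 120 N, or if a joint passes its speed limit or range.

## Working session

There is one attempt and no reset: what is moved stays moved. The work goes in short steps, Python scripts to look and compute and a tool call to move; the robot and the scene stay as the last step left them, time stands still between calls to the robot, and variables do not carry over. Pictures are saved under pics/ and viewed, about 8 in all and at most 12, crops included, and the job is handed in when it is done.

Besides the shell and the picture viewer there is one more tool, called after "Emit:" as a command line: name --argument value ..., lists and objects as JSON in quotes. apply_moves: Moves the arm, as the interface text tells. Its arguments: {"type":"object","properties":{"moves":{"type":"array","items":{"type":"array"}},"grip_force":{"type":"number"}},"required":["moves"]}

```bash
mkdir -p pics; cat > h.py <<'E'
import numpy as np, cv2
from rig import robot
def snap(n,f):
    s=robot.snapshot(n); cv2.imwrite(f'pics/{f}.png',s['img'][:,:,::-1]); np.savez(f'pics/{f}.npz',**s); return s
def load(f):
    return dict(np.load(f'pics/{f}.npz'))
def foc(s): return s['img'].shape[0]/2/np.tan(np.radians(float(s['fovy'])/2))
def ray(s,u,v):
    T=s['world_from_camera']; f=foc(s)
    d=T[:3,:3]@np.array([(u-s['cx'])/f,(v-s['cy'])/f,1]); return T[:3,3],d
def toplane(s,u,v,z):
    o,d=ray(s,u,v); return o+d*(z-o[2])/d[2]
def proj(s,p):
    T=s['world_from_camera']; c=T[:3,:3].T@(np.array(p)-T[:3,3]); f=foc(s); return c[:2]/c[2]*f+[float(s['cx']),float(s['cy'])]
E
python3 - <<'E'
from h import *
for n in('top','side'):
    s=snap(n,n+'0'); print(n,s['fovy'],s['cx'],s['cy'],s['world_from_camera'].round(3).tolist())
print(robot.get_state(), robot.nose_length)
E
```

```text
top 49.42949907366409 325.51750101501636 244.4609475194024 [[-0.04, -0.976, 0.216, 0.281], [-0.999, 0.04, -0.007, -0.168], [-0.002, -0.216, -0.976, 1.49], [0.0, 0.0, 0.0, 1.0]]
side 51.340905453195944 327.69979361655083 238.52744419181792 [[-0.999, -0.036, 0.029, 0.531], [-0.046, 0.744, -0.666, 0.763], [0.002, -0.667, -0.745, 1.209], [0.0, 0.0, 0.0, 1.0]]
{'clock': 0.1, 'joints': array([-1.26080178,  0.57642836,  0.02482478,  1.43785936, -0.01500662,
        1.12898945, -0.05647652]), 'dq': array([ 0.00014588, -0.00214866,  0.00159011, -0.00143756,  0.00169995,
       -0.00074174, -0.00074375]), 'joint_torque': array([ 5.97271937e-03, -7.67294455e+01,  2.25806326e+00, -2.86604387e+01,
        1.59718859e-02,  8.59128835e-03,  6.61089939e-05]), 'tcp_pos': array([0.25881877, 0.62297038, 0.24152911]), 'orientation': array([-6.14425247e-01, -3.08068112e+00,  2.32737218e-03]), 'contact_force': array([ 0.07228169, -0.34740265, -0.41785428]), 'wrist_torque': array([0.03548387, 0.03273283, 0.01270219]), 'width': 0.08549000453724995} 0.011
```

View pics/top0.png

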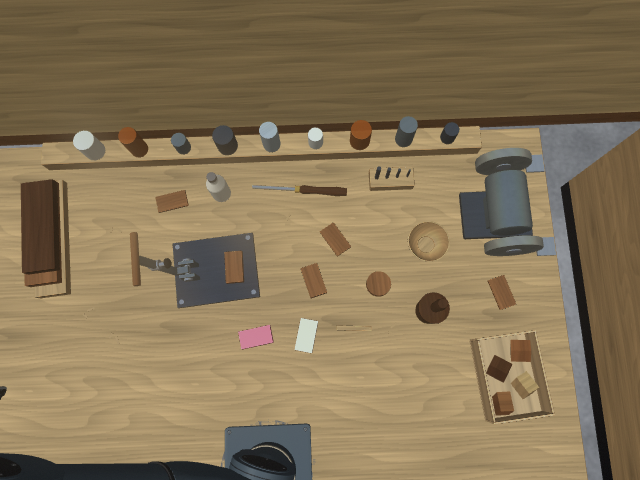

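View pics/side0.png

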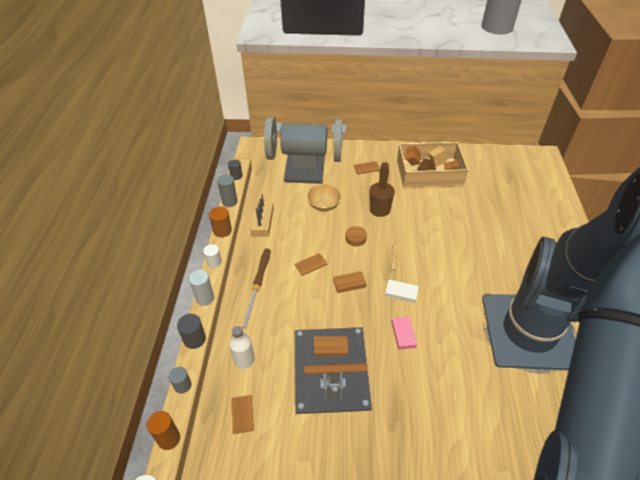

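The top view shows the press at (216,270) with its board at (234,267) and the lever bar at (135,259). There are thin boards at (335,240), (172,202) and (502,292), and the one at (335,240) is nearest the base. The thick board is at (314,280) and the disc at (378,284).

```bash
cat >> h.py <<'E'
def seg(s,u,v,r=35,thr=None,k=None):
    """grow contour at a seed: returns contour of pixels like the seed colour (Lab) inside window, on 4x upscaled crop"""
    u0,v0=int(u-r),int(v-r); c=s['img'][v0:v0+2*r,u0:u0+2*r]
    c=cv2.resize(c,None,fx=4,fy=4,interpolation=cv2.INTER_CUBIC)
    lab=cv2.cvtColor(c,cv2.COLOR_RGB2LAB).astype(float)
    m=r*4; ref=np.median(lab[m-8:m+8,m-8:m+8].reshape(-1,3),0)
    mask=(np.linalg.norm((lab-ref)*[.7,1,1],axis=2)<(thr or 16)).astype(np.uint8)*255
    mask=cv2.morphologyEx(mask,cv2.MORPH_OPEN,np.ones((9,9)))
    mask=cv2.morphologyEx(mask,cv2.MORPH_CLOSE,np.ones((9,9)))
    cs,_=cv2.findContours(mask,cv2.RETR_EXTERNAL,cv2.CHAIN_APPROX_NONE)
    cs=[q for q in cs if cv2.pointPolygonTest(q,(m,m),False)>=0]
    q=max(cs,key=cv2.contourArea)[:,0,:].astype(float)
    return (q+.5)/4-.5+[u0,v0], c, mask
def rect(s,u,v,z,**k):
    q,c,mask=seg(s,u,v,**k)
    w=np.array([toplane(s,a,b,z)[:2] for a,b in q],np.float32)*1000
    (cx,cy),(a,b),ang=cv2.minAreaRect(w)
    if a<b: a,b=b,a; ang+=90
    ang=(ang+90)%180-90
    return np.array([cx,cy,a,b,ang]).round(1),c,mask
E
python3 - <<'E'
from h import *
t=load('top0'); s=load('side0')
P={'thin':(335,240,311,264,8),'thick':(314,280,349,279,20),'base':(234,266,331,342,32),'far':(502,292,366,168,8),'bk':(172,202,242,414,8)}
rows=[]
for n,(a,b,c,d,z) in P.items():
    r1,c1,m1=rect(t,a,b,z/1000); r2,c2,m2=rect(s,c,d,z/1000)
    print(n,r1,r2, 'dist',np.hypot(*r1[:2]))
    if len(rows)<3: rows.append(np.hstack([c1,cv2.cvtColor(m1,cv2.COLOR_GRAY2RGB),c2,cv2.cvtColor(m2,cv2.COLOR_GRAY2RGB)]))
im=np.vstack(rows); cv2.imwrite('pics/seg.png',cv2.resize(im,(800,600),interpolation=cv2.INTER_AREA)[:,:,::-1])
r=rect(t,190,290,.012,r=65,thr=14);print('bed',r[0])
E
```

```text
thin [ 624.8 -207.    92.3   53.2   32.3] [ 626.2 -203.4   91.6   54.9   33.1] dist 658.1975691234358
thick [ 506.  -139.1   90.8   52.7   16.6] [ 507.5 -137.8   92.7   50.8   17.2] dist 524.7711977614625
base [551.6  85.6  90.   49.5   2.7] [552.2  87.5  88.9  49.5   2.7] dist 558.2024005681094
far [ 450.6 -673.7   90.9   53.5   16.7] [ 451.1 -671.1   92.2   58.4   15.4] dist 810.5011104249025
bk [760.5 272.8  91.5  52.7 -78. ] [761.1 276.3  91.9  50.4 -77.9] dist 807.94807382653
bed [546.  162.  278.6 189.9 -84.4]
```

View pics/seg.png

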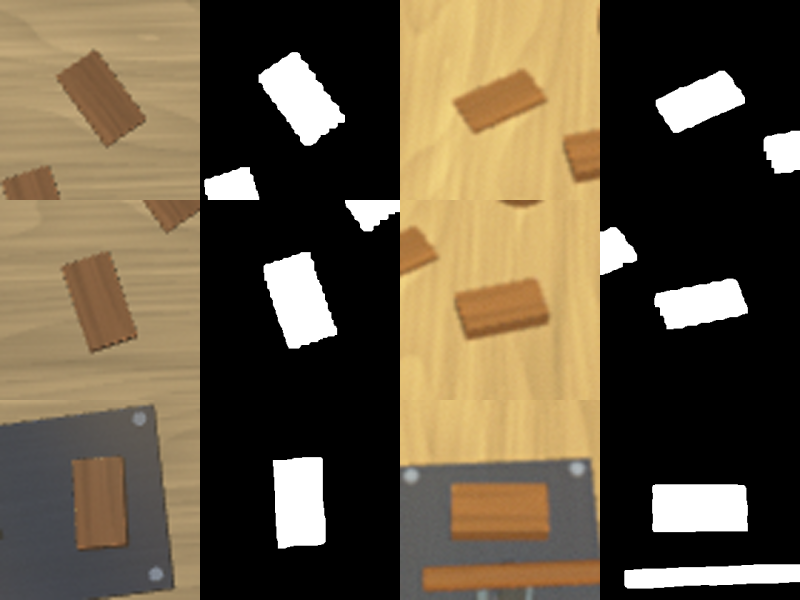

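The masks are clean and the measured sizes match. I'll write a helper that converts a target into tool-axis shifts, then measure the press from its bolts.

```bash
cat >> h.py <<'E'
from scipy.spatial.transform import Rotation as Ro
def rel(x,y,z,yaw,st=None):
    """target TCP (mm), yaw deg of tool x -> shift tool mm, turn deg (about tool z, down)"""
    st=st or robot.get_state(); R=Ro.from_rotvec(st['orientation']).as_matrix()
    d=R.T@(np.array([x,y,z])-st['tcp_pos']*1000)
    y0=np.degrees(np.arctan2(R[1,0],R[0,0])); t=(y0-yaw+180)%360-180
    print('now',(st['tcp_pos']*1000).round(1),'yaw',y0.round(1),'tilt',R[:,2].round(3),'t',round(st['clock'],2),'F',st['contact_force'].round(1),'w',round(st['width']*1000,1),'| shift',d.round(1),'turn',t.round(1))
E
python3 - <<'E'
from h import *
t=load('top0'); s=load('side0')
rel(380,280,340,33); rel(625,-205,150,33)
for n,im in(('top',t),('side',s)):
    c=im['img']; hsv=cv2.cvtColor(c,cv2.COLOR_RGB2HSV)
    roi=(160,225,275,315) if n=='top' else (285,320,380,420)
    a,b,c2,d=roi; g=cv2.resize(cv2.cvtColor(c,cv2.COLOR_RGB2GRAY)[b:d,a:c2],None,fx=4,fy=4,interpolation=cv2.INTER_CUBIC)
    sat=cv2.resize(hsv[b:d,a:c2,1],None,fx=4,fy=4)
    m=((g>115)&(sat<75)).astype(np.uint8)
    k,l,stt,ce=cv2.connectedComponentsWithStats(m)
    for i in range(1,k):
        if 150<stt[i,4]<1500:
            p=(ce[i]+.5)/4-.5+[a,b]; print(n,p.round(1),stt[i,4],(toplane(im,*p,.013)[:2]*1000).round(1))
E
```

```text
now [258.8 623.  241.5] yaw 157.4 tilt [-0.001 -0.001 -1.   ] t 0.1 F [ 0.1 -0.3 -0.4] w 85.5 | shift [-243.5 -270.4  -98.1] turn 124.4
now [258.8 623.  241.5] yaw 157.4 tilt [-0.001 -0.001 -1.   ] t 0.1 F [ 0.1 -0.3 -0.4] w 85.5 | shift [-655.8 -624.    92.5] turn 124.4
top [247.4 237.1] 265 [639.5  48.3]
top [176.8 246.5] 237 [619.7 253.1]
top [184.7 259.6] 175 [580.1 229.4]
top [161.3 263.5] 224 [571.6 296.7]
top [186.5 278.5] 162 [524.9 223.5]
top [253.2 291.5] 240 [479.8  33. ]
top [181.1 301.4] 253 [459.7 237.5]
side [357.5 330.3] 447 [479.7  29.6]
side [299.4 332.8] 476 [639.3  45. ]
side [365.2 402.3] 532 [459.4 235. ]
side [300.6 405.4] 554 [619.  250.5]
```

Emit:
apply_moves --moves '[[[-26, -29, -20], 7, 1], [[-52, -58, -40], 14, 1], [[-78, -87, -60], 21, 1], [[-104, -115, -80], 28, 1], [[-130, -144, -98], 35, 1]]' --grip_force 40

```text
clock: 0.52
tcp_pos: [0.3213, 0.4465, 0.3371]
orientation: [-1.521, -2.749, 0.0]
contact_force: [-0.1, 0.3, 0.6]
width: 0.0858
```

```bash
python3 -c "
from h import *
rel(390,240,340,33); rel(625,-205,150,33)"
```

```text
now [321.3 446.5 337.1] yaw 122.1 tilt [-0. -0. -1.] t 0.52 F [-0.1  0.3  0.6] w 85.8 | shift [-211.4  -51.5   -2.9] turn 89.1
now [321.3 446.5 337.1] yaw 122.1 tilt [-0. -0. -1.] t 0.52 F [-0.1  0.3  0.6] w 85.8 | shift [-713.3  -88.8  187. ] turn 89.1
```

Emit:
apply_moves --moves '[[[-40, -10, 0], 7, 1], [[-80, -20, 0], 14, 1], [[-120, -29, 0], 21, 1], [[-160, -39, 0], 28, 1], [[-200, -48, 0], 35, 1]]'

```text
clock: 0.93
tcp_pos: [0.3878, 0.2515, 0.3364]
orientation: [-2.277, -2.164, 0.0]
contact_force: [-0.2, -0.2, -0.2]
width: 0.0853
```

Emit:
apply_moves --moves '[[[-34, 20, 0], 7, 1], [[-69, 40, 0], 14, 1], [[-103, 61, 0], 21, 1], [[-138, 81, 0], 28, 1], [[-172, 101, 0], 35, 1]]'

```text
clock: 1.35
tcp_pos: [0.4814, 0.0753, 0.3365]
orientation: [-2.822, -1.38, -0.0]
contact_force: [0.7, 0.3, -0.2]
width: 0.0852
```

Emit:
apply_moves --moves '[[[-16, 34, 0], 4, 1], [[-31, 69, 15], 8, 1], [[-47, 103, 30], 12, 1], [[-62, 138, 45], 16, 1], [[-78, 172, 60], 19, 1]]'

```text
clock: 1.77
tcp_pos: [0.5705, -0.0908, 0.2754]
orientation: [-3.01, -0.899, 0.0]
contact_force: [1.2, 0.7, 0.7]
width: 0.0855
```

```bash
python3 -c "
from h import *
rel(625.5,-205,80,33)"
```

```text
now [570.5 -90.8 275.4] yaw 33.3 tilt [-0.  0. -1.] t 1.77 F [1.2 0.7 0.7] w 85.5 | shift [-16.6 125.7 195.4] turn 0.3
```

Emit:
apply_moves --moves '[[[-4, 30, 20], 0, 1], [[-8, 63, 55], 0, 1], [[-13, 95, 95], 0, 1], [[-16, 120, 135], 0, 1], [[-17, 126, 165], 0, 1]]'

```text
clock: 2.18
tcp_pos: [0.6243, -0.2039, 0.1195]
orientation: [3.008, 0.9, 0.002]
contact_force: [-0.4, 0.7, 0.7]
width: 0.0856
```

```bash
python3 -c "
from h import *
rel(625.5,-205,14,33)
t=snap('top','top1'); s=snap('side','side1')
print(t['img'].shape)
o=cv2.resize(np.hstack([t['img'][170:310,255:435],s['img'][200:340,250:430]]),None,fx=2.2,fy=2.2)
cv2.imwrite('pics/a1.png',o[:,:,::-1])"
```

```text
now [ 624.3 -203.9  119.5] yaw 33.3 tilt [ 0.002 -0.002 -1.   ] t 2.18 F [-0.4  0.7  0.7] w 85.6 | shift [  0.3   1.4 105.5] turn 0.3
(480, 640, 3)
```

View pics/a1.png

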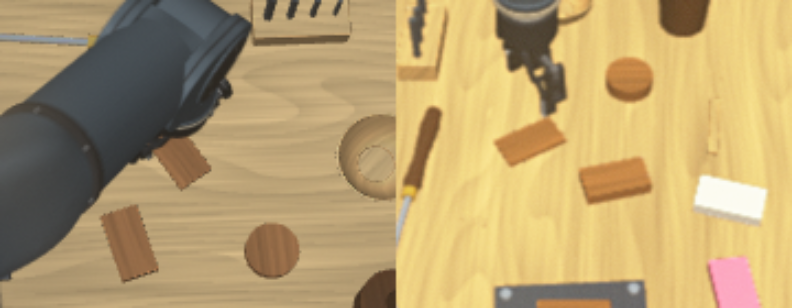

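The gripper hangs over the thin board with open space around it, so I'll descend and close.

Emit:
apply_moves --moves '[[[0, 1, 30], 0, 1], [[0, 1, 60], 0, 1], [[0, 1, 85], 0, 1], [[0, 1, 98], 0, 1], [[0, 1, 103], 0, 1]]'

```text
clock: 2.7
tcp_pos: [0.6235, -0.2005, 0.0164]
orientation: [-3.007, -0.904, 0.003]
contact_force: [-0.4, -0.7, 0.2]
width: 0.0852
```

Emit:
apply_moves --moves '[[[0, 0, 0], 0, 0.9], [[0, 0, 0], 0, 0.8], [[0, 0, 0], 0, 0.7], [[0, 0, 0], 0, 0.66], [[0, 0, 0], 0, 0.63]]' --grip_force 25

```text
clock: 3.12
tcp_pos: [0.6247, -0.2017, 0.0188]
orientation: [3.008, 0.904, 0.002]
contact_force: [0.4, 0.0, -0.0]
width: 0.0537
```

```bash
python3 -c "
from h import *
rel(625.5,-205,14,33)
t=snap('side','side2')
cv2.imwrite('pics/a2.png',cv2.resize(t['img'][200:300,270:410],None,fx=5,fy=5,interpolation=cv2.INTER_CUBIC)[:,:,::-1])"
```

```text
now [ 624.7 -201.7   18.8] yaw 33.4 tilt [ 0.002 -0.    -1.   ] t 3.12 F [ 0.4  0.  -0. ] w 53.7 | shift [-1.2  3.2  4.8] turn 0.4
```

View pics/a2.png

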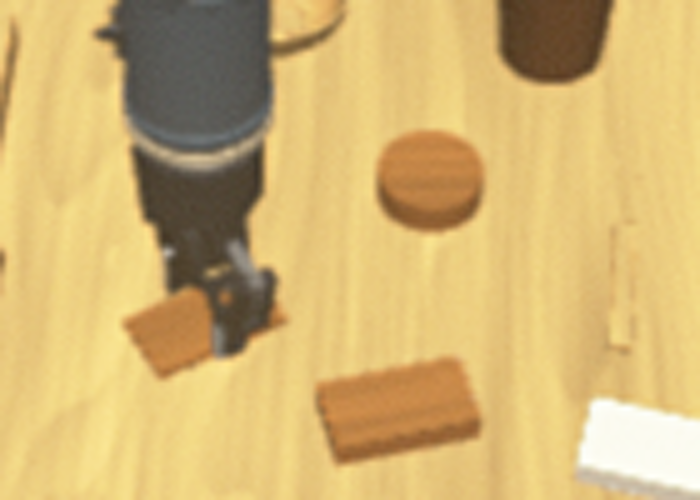

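The jaws are around the board but the TCP is still at 19 mm. I'll go about 6 mm lower and then close.

Emit:
apply_moves --moves '[[[0, 1, 2], 0, 0.63], [[0, 2, 4], 0, 0.63], [[0, 2, 6], 0, 0.63], [[0, 2, 6], 0, 0.5], [[0, 2, 6], 0, 0.4]]'

```text
clock: 3.58
tcp_pos: [0.6254, -0.2037, 0.0118]
orientation: [3.009, 0.903, 0.001]
contact_force: [0.1, -0.2, 0.2]
width: 0.0346
```

Emit:
apply_moves --moves '[[[0, 0, 0], 0, 0.3], [[0, 0, 0], 0, 0.2], [[0, 0, 0], 0, 0.2]]'

```text
clock: 3.83
tcp_pos: [0.6252, -0.2031, 0.0115]
orientation: [-3.009, -0.904, 0.0]
contact_force: [0.1, -1.2, 1.7]
width: 0.0172
```

The width went down to 17 mm, so the fingertips passed over the board. I'll open, rise a little and look.

Emit:
apply_moves --moves '[[[0, 0, -10], 0, 0.4], [[0, 0, -20], 0, 0.8], [[0, 0, -50], 0, 0.8], [[0, 0, -85], 0, 0.8]]'

```text
clock: 4.17
tcp_pos: [0.624, -0.2026, 0.0967]
orientation: [-3.007, -0.903, 0.005]
contact_force: [0.3, 0.6, 0.5]
width: 0.0649
```

```bash
python3 -c "
from h import *
rel(625.5,-205,14,33)
t=snap('side','side3');u=snap('top','top3')
print(rect(t,311,264,.008)[0])
o=np.hstack([t['img'][200:300,260:360],u['img'][190:290,285:385]])
cv2.imwrite('pics/a3.png',cv2.resize(o,None,fx=4,fy=4,interpolation=cv2.INTER_CUBIC)[:,:,::-1])"
```

```text
now [ 624.  -202.6   96.7] yaw 33.4 tilt [-0.003  0.001 -1.   ] t 4.17 F [0.3 0.6 0.5] w 64.9 | shift [ 0.1  3.  82.7] turn 0.4
[ 626.7 -220.1  102.2   33.5   33.6]
```

View pics/a3.png

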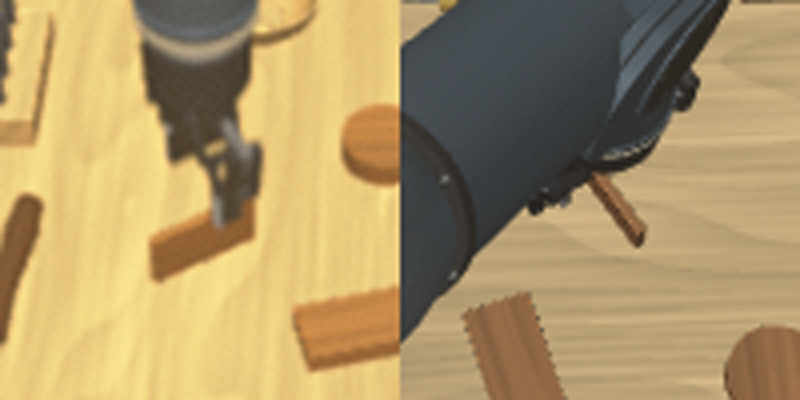

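The side view shows the thin board now standing on its long edge: the squeeze tipped it up. I'll find where it stands and tip it over flat again with the closed fingers.

```bash
python3 -c "
from h import *
t=load('side3');u=load('top3')
for z in(.05,):
  print('top end',toplane(u,343.5,250.5,z)*1000, toplane(u,346.5,247.5,z)*1000)
  print('side L top',toplane(t,297.5,260,z)*1000,'side R top', toplane(t,323,252,z)*1000)
print('side L bot',toplane(t,298.8,270,0)*1000)
st=robot.get_state(); R=Ro.from_rotvec(st['orientation']).as_matrix()
print('toolxy of pts', [ (R.T@(toplane(*a)-st['tcp_pos'])*1000).round(1) for a in [(u,343.5,250.5,.05),(u,346.5,247.5,.05),(t,297.5,260,.05),(t,323,252,.05),(t,298.8,270,0),(t,322,262,0)]])
"
```

```text
top end [ 580.66770718 -228.0277465    50.        ] [ 588.97374094 -236.90892434   50.        ]
side L top [ 662.69695627 -182.32098125   50.        ] side R top [ 587.98342353 -217.42692485   50.        ]
side L bot [ 660.94675152 -183.70703215    0.        ]
toolxy of pts [array([-52.3,  -7.2,  52.8]), array([-50.2,   4.8,  52.9]), array([41.4, -0.2, 53.3]), array([-40.3, -12. ,  52.8]), array([ 38.9,  -0.4, 103.3]), array([-38.5,  -9.4, 102.8])]
```

Emit:
apply_moves --moves '[[[0, -25, 0], 0, 0.3], [[0, -45, 0], 0, 0], [[0, -45, 0], 0, 0], [[0, -45, 25], 0, 0], [[0, -45, 48], 0, 0]]'

```text
clock: 4.68
tcp_pos: [0.6018, -0.1656, 0.05]
orientation: [3.007, 0.905, 0.005]
contact_force: [0.6, -0.1, -0.2]
width: 0.0077
```

Emit:
apply_moves --moves '[[[0, 10, 0], 0, 0], [[0, 20, 0], 0, 0], [[0, 30, 0], 0, 0], [[0, 38, 0], 0, 0], [[0, 44, 0], 0, 0]]'

```text
clock: 5.1
tcp_pos: [0.626, -0.2047, 0.0501]
orientation: [3.007, 0.901, 0.003]
contact_force: [0.7, -0.8, -0.0]
width: -0.0002
```

Emit:
apply_moves --moves '[[[0, 6, 0], 0, 0], [[0, 10, 0], 0, 0], [[0, 10, -30], 0, 0], [[0, -20, -70], 0, 0.5], [[0, -60, -110], 0, 1]]'

```text
clock: 5.52
tcp_pos: [0.6003, -0.1676, 0.1431]
orientation: [3.009, 0.899, -0.001]
contact_force: [-0.5, 0.2, 1.6]
width: 0.0234
```

```bash
python3 -c "
from h import *
rel(625.5,-205,14,33)
t=snap('side','side4');u=snap('top','top4')
o=np.hstack([t['img'][200:300,260:360],u['img'][190:290,285:385]])
cv2.imwrite('pics/a4.png',cv2.resize(o,None,fx=4,fy=4,interpolation=cv2.INTER_CUBIC)[:,:,::-1])"
```

```text
now [ 600.3 -167.6  143.1] yaw 33.3 tilt [ 0.    -0.002 -1.   ] t 5.52 F [-0.5  0.2  1.6] w 23.4 | shift [  0.6  44.9 129.2] turn 0.3
```

View pics/a4.png

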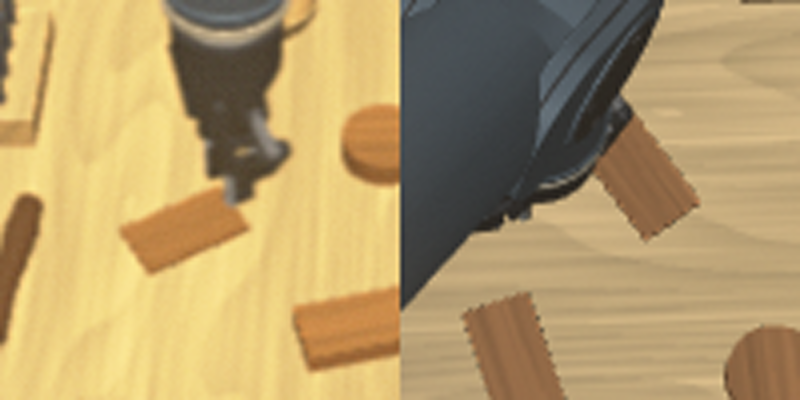

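```bash
python3 -c "
from h import *
t=load('side4');u=load('top4')
print(rect(t,306,258,.008)[0], toplane(t,260+184/4,200+230/4,.008)*1000, toplane(u,344.75,234.75,.008)*1000)
print('L',toplane(t,290,257.5,.008)*1000,'B',toplane(t,297.5,266.5,.008)*1000,'R',toplane(t,322,257,.008)*1000)
print(seg(t,306,258)[0].mean(0))
"
```

```text
[ 642.7 -230.2   91.5   54.1   33.4] [ 641.85913493 -227.94694121    8.        ] [ 636.24861647 -235.65693994    8.        ]
L [ 691.72306411 -225.52834531    8.        ] B [ 665.23657059 -190.86930434    8.        ] R [ 592.09478495 -232.39081865    8.        ]
[305.60744147 257.11413043]
```

```bash
python3 -c "
from h import *
rel(641.5,-232.5,20,33.3)"
```

```text
now [ 601.1 -162.9  146.4] yaw 33.6 tilt [ 0.005  0.002 -1.   ] t 5.62 F [ 0.4 -0.   0.7] w 38.4 | shift [ -5.5  80.2 126.4] turn 0.3
```

Emit:
apply_moves --moves '[[[-1, 20, 0], 0, 1], [[-3, 45, 0], 0, 1], [[-5, 70, 20], 0, 1], [[-5, 78, 50], 0, 1], [[-5, 80, 80], 0, 0.85]]' --grip_force 20

```text
clock: 6.03
tcp_pos: [0.6414, -0.2385, 0.0616]
orientation: [3.007, 0.9, 0.003]
contact_force: [-0.5, 1.1, -0.3]
width: 0.0752
```

Emit:
apply_moves --moves '[[[0, 0, 15], 0, 0.75], [[0, 0, 30], 0, 0.72], [[0, 0, 36], 0, 0.7], [[0, 0, 36], 0, 0.7], [[0, 0, 36], 0, 0.7]]'

```text
clock: 6.45
tcp_pos: [0.6405, -0.2355, 0.0262]
orientation: [3.009, 0.904, -0.0]
contact_force: [1.1, -0.7, 0.2]
width: 0.0593
```

```bash
python3 -c "
from h import *
rel(641.5,-232.5,8,33.3)"
```

```text
now [ 640.5 -235.5   26.2] yaw 33.4 tilt [-0. -0. -1.] t 6.45 F [ 1.1 -0.7  0.2] w 59.3 | shift [ 2.5 -2.  18.2] turn 0.1
```

Now I'll descend by feel.

Emit:
apply_moves --moves '[[[2, -2, 6], 0, 0.7], [[2, -2, 12], 0, 0.7], [[2, -2, 16], 0, 0.7], [[2, -2, 18], 0, 0.7], [[2, -2, 18], 0, 0.7]]'

```text
clock: 6.87
tcp_pos: [0.6407, -0.2323, 0.0075]
orientation: [-3.008, -0.904, 0.001]
contact_force: [-0.2, -0.4, -0.7]
width: 0.0597
```

Emit:
apply_moves --moves '[[[0, 0, 1], 0, 0.7], [[0, 0, 2], 0, 0.7], [[0, 0, 3], 0, 0.7]]'

```text
clock: 7.12
tcp_pos: [0.6411, -0.2327, 0.0061]
orientation: [3.009, 0.904, 0.001]
contact_force: [-5.2, 2.7, 18.9]
width: 0.0597
```

Emit:
apply_moves --moves '[[[0, 0, -2], 0, 0.68], [[0, 0, -2], 0, 0.66], [[0, 0, -2], 0, 0.64], [[0, 0, -2], 0, 0.62], [[0, 0, -2], 0, 0.6]]'

```text
clock: 7.53
tcp_pos: [0.6414, -0.2327, 0.0079]
orientation: [3.008, 0.904, 0.002]
contact_force: [-0.6, -0.8, 10.7]
width: 0.0514
```

Emit:
apply_moves --moves '[[[0, 0, 0], 0, 0.58], [[0, 0, 0], 0, 0.57], [[0, 0, 0], 0, 0.56]]'

```text
clock: 7.78
tcp_pos: [0.6416, -0.2328, 0.0083]
orientation: [3.008, 0.903, 0.002]
contact_force: [-1.3, 1.0, 12.3]
width: 0.0494
```

Emit:
apply_moves --moves '[[[0, 0, -1], 0, 0.55], [[0, 0, -1], 0, 0.53], [[0, 0, -1], 0, 0.5]]'

```text
clock: 8.03
tcp_pos: [0.6411, -0.2326, 0.0083]
orientation: [3.009, 0.904, 0.001]
contact_force: [-0.2, 0.9, 6.6]
width: 0.0491
```

```bash
python3 -c "
from h import *
rel(641.5,-232.5,8,33.3)
t=snap('side','side5')
cv2.imwrite('pics/a5.png',cv2.resize(t['img'][205:285,255:355],None,fx=5,fy=5,interpolation=cv2.INTER_CUBIC)[:,:,::-1])"
```

```text
now [ 641.1 -232.6    8.3] yaw 33.4 tilt [ 0. -0. -1.] t 8.03 F [-0.2  0.9  6.6] w 49.1 | shift [0.3 0.1 0.3] turn 0.1
```

View pics/a5.png

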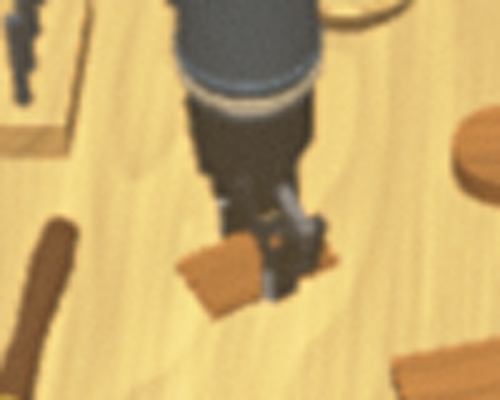

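It is gripped flat at 49 mm. Next I'll lift and carry.

Emit:
apply_moves --moves '[[[0, 0, -10], 0, 0.45], [[0, 0, -30], 0, 0.45], [[0, 0, -60], 0, 0.45], [[0, 0, -90], 0, 0.45], [[0, 0, -110], 0, 0.45]]'

```text
clock: 8.5
tcp_pos: [0.6413, -0.2331, 0.1209]
orientation: [3.007, 0.903, 0.002]
contact_force: [0.4, 0.5, -0.2]
width: 0.0492
```

```bash
python3 -c "
from h import *
rel(552,86.5,118,2.7)"
```

```text
now [ 641.3 -233.1  120.9] yaw 33.4 tilt [ 0.002 -0.001 -1.   ] t 8.5 F [ 0.4  0.5 -0.2] w 49.2 | shift [ 101.5 -316.     2.4] turn 30.7
```

Emit:
apply_moves --moves '[[[9, -28, 0], 4, 0.45], [[20, -62, 0], 10, 0.45], [[31, -96, 0], 16, 0.45], [[42, -130, 0], 22, 0.45], [[51, -158, 0], 26, 0.45]]'

```text
clock: 8.92
tcp_pos: [0.5955, -0.0698, 0.1181]
orientation: [-3.134, -0.196, 0.001]
contact_force: [1.4, 0.4, 0.5]
width: 0.0491
```

```bash
python3 -c "
from h import *
rel(552,86.5,118,2.7)"
```

```text
now [595.5 -69.8 118.1] yaw 7.2 tilt [-0.001  0.001 -1.   ] t 8.92 F [1.4 0.4 0.5] w 49.1 | shift [ -23.7 -160.5    0.3] turn 4.5
```

Emit:
apply_moves --moves '[[[-6, -38, 0], 2, 0.45], [[-12, -78, 0], 4, 0.45], [[-18, -118, 0], 4.5, 0.45], [[-22, -148, 0], 4.5, 0.45], [[-24, -160, 0], 4.5, 0.45]]'

```text
clock: 9.33
tcp_pos: [0.5502, 0.0887, 0.1175]
orientation: [-3.138, -0.089, 0.004]
contact_force: [-0.7, 0.4, -0.6]
width: 0.0493
```

Emit:
apply_moves --moves '[[[0, 0, 20], 0, 0.45], [[0, 0, 45], 0, 0.45], [[0, 0, 45], 0, 0.45]]'

```text
clock: 9.58
tcp_pos: [0.5499, 0.0835, 0.0701]
orientation: [3.14, 0.082, -0.007]
contact_force: [-0.9, 0.7, -0.5]
width: 0.0492
```

```bash
python3 -c "
from h import *
rel(552,86.5,41,2.7)
t=snap('side','side6');u=snap('top','top6')
print(rect(t,331,342,.032)[0])
o=np.hstack([t['img'][300:380,280:380],u['img'][230:310,190:290]])
cv2.imwrite('pics/a6.png',cv2.resize(o,None,fx=4,fy=4,interpolation=cv2.INTER_CUBIC)[:,:,::-1])"
```

```text
now [549.9  83.5  70.1] yaw 3.0 tilt [-0.005 -0.001 -1.   ] t 9.58 F [-0.9  0.7 -0.5] w 49.2 | shift [ 2.3 -2.9 29.1] turn 0.3
[549.7  85.7  24.1  23.3   2.7]
```

View pics/a6.png

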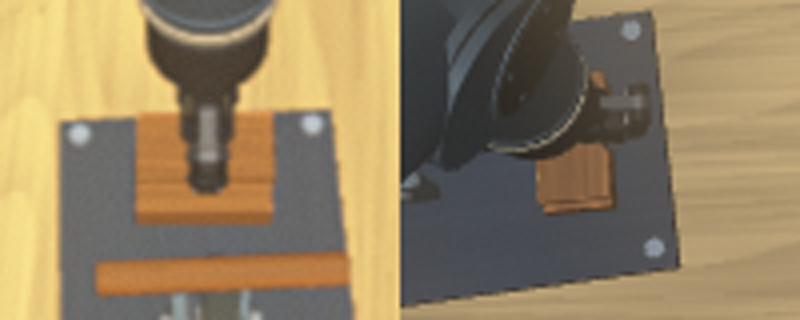

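```bash
python3 -c "
from h import *
t=load('side6')
for v in (330,334,337,340,347,350,353):
    row=t['img'][v-1:v+2].astype(float).mean(0); d=row[:,0]-row[:,2]; 
    d=d[300:365]
    th=(d.max()*0.5); i=np.where(d>th)[0]; 
    # subpixel at each dark side
    m=45
    L=next(k for k in range(25,0,-1) if d[k]<45); Rr=next(k for k in range(40,64) if d[k]<45)
    l=L+(45-d[L])/(d[L+1]-d[L]); r=Rr-(45-d[Rr])/(d[Rr-1]-d[Rr])
    print(v,round(300+l,2),round(300+r,2),d[[5,60]].round(),d.max().round(), [(toplane(t,300+k,v,z)[:2]*1000).round(1) for k,z in((l,.07),(r,.07),(l,.032),(r,.032))])
u=t; print(proj(t,[.552,.0865,.032]),proj(t,[.552,.0865,.07]))
"
```

```text
330 313.16 348.06 [33. -7.] 127.0 [array([598.7,  69.2]), array([507. ,  64.8]), array([600.9,  46. ]), array([506.2,  41.5])]
334 313.4 348.27 [2. 1.] 123.0 [array([597.2,  81.2]), array([506.2,  76.8]), array([599.5,  58.4]), array([505.4,  53.9])]
337 313.33 348.33 [2. 0.] 119.0 [array([596.9,  90.1]), array([505.9,  85.8]), array([599.1,  67.7]), array([505.1,  63.1])]
340 313.29 348.45 [2. 0.] 123.0 [array([596.4,  99. ]), array([505.4,  94.6]), array([598.5,  76.8]), array([504.6,  72.3])]
347 313.31 347.82 [3. 2.] 122.0 [array([595. , 119.3]), array([506.6, 115.1]), array([597.1,  97.8]), array([505.8,  93.4])]
350 313.25 347.89 [0. 0.] 127.0 [array([594.6, 127.9]), array([506.3, 123.7]), array([596.7, 106.7]), array([505.5, 102.3])]
353 313.36 347.76 [1. 1.] 110.0 [array([593.7, 136.4]), array([506.5, 132.2]), array([595.8, 115.5]), array([505.6, 111.1])]
[330.51648399 343.94518403] [330.61308302 336.5033248 ]
```

Emit:
apply_moves --moves '[[[0, -3, 8], 0.3, 0.45], [[0, -3, 16], 0.3, 0.45], [[0, -3, 24], 0.3, 0.45], [[0, -3, 26], 0.3, 0.45], [[0, -3, 27], 0.3, 0.45]]'

```text
clock: 10.1
tcp_pos: [0.5515, 0.0858, 0.0455]
orientation: [3.141, 0.072, -0.001]
contact_force: [0.4, 0.8, -0.3]
width: 0.0493
```

Emit:
apply_moves --moves '[[[0, 0, 1], 0, 0.45], [[0, 0, 2], 0, 0.45]]'

```text
clock: 10.27
tcp_pos: [0.5519, 0.0858, 0.0441]
orientation: [3.141, 0.072, 0.0]
contact_force: [0.1, -0.1, 0.1]
width: 0.0494
```

```bash
python3 -c "
from h import *
rel(550,86.5,41,2.7)"
```

```text
now [551.9  85.8  44.1] yaw 2.6 tilt [ 0. -0. -1.] t 10.27 F [ 0.1 -0.1  0.1] w 49.4 | shift [-1.9 -0.7  3.1] turn -0.1
```

Emit:
apply_moves --moves '[[[-2, -1, 1], 0, 0.45], [[-2, -1, 2], 0, 0.45], [[-2, -1, 3], 0, 0.45], [[-2, -1, 4], 0, 0.45]]'

```text
clock: 10.6
tcp_pos: [0.5497, 0.087, 0.0402]
orientation: [-3.141, -0.073, -0.0]
contact_force: [-5.9, 1.8, 23.9]
width: 0.0493
```

```bash
python3 -c "
from h import *
rel(550,86.5,41,2.7)"
```

```text
now [549.7  87.   40.2] yaw 2.6 tilt [ 0.  0. -1.] t 10.6 F [-5.9  1.8 23.9] w 49.3 | shift [ 0.2  0.5 -0.8] turn -0.1
```

Contact is at 40 mm, as expected. I'll ease up 1 mm, release slowly, then rise.

Emit:
apply_moves --moves '[[[0, 0, -1], 0, 0.55], [[0, 0, -1], 0, 0.6], [[0, 0, -1], 0, 0.65], [[0, 0, -1], 0, 0.7], [[0, 0, -1], 0, 0.75]]'

```text
clock: 11.02
tcp_pos: [0.5497, 0.0869, 0.0409]
orientation: [3.141, 0.072, -0.0]
contact_force: [-0.7, -0.1, 0.5]
width: 0.0643
```

Emit:
apply_moves --moves '[[[0, 0, -1], 0, 0.85], [[0, 0, -10], 0, 1], [[0, 0, -30], 0, 1], [[0, 0, -60], 0, 1], [[0, 0, -90], 0, 1]]'

```text
clock: 11.43
tcp_pos: [0.5491, 0.0865, 0.1322]
orientation: [3.14, 0.071, -0.002]
contact_force: [1.2, 0.3, -1.1]
width: 0.0854
```

```bash
python3 -c "
from h import *
rel(506.8,-138.5,100,17)"
```

```text
now [549.1  86.5 132.2] yaw 2.6 tilt [-0.002 -0.001 -1.   ] t 11.43 F [ 1.2  0.3 -1.1] w 85.4 | shift [-52.4 222.8  32.4] turn -14.4
```

Emit:
apply_moves --moves '[[[-8, 35, 0], -3, 1], [[-18, 75, 0], -7, 1], [[-28, 116, 0], -10, 1], [[-37, 157, 0], -13, 1], [[-46, 195, 15], -14.4, 1]]'

```text
clock: 11.85
tcp_pos: [0.5137, -0.1118, 0.1189]
orientation: [3.105, 0.47, 0.007]
contact_force: [1.1, 0.1, -1.0]
width: 0.0854
```

```bash
python3 -c "
from h import *
rel(506.8,-138.5,16,17)
t=snap('side','side7');u=snap('top','top7')
print(rect(t,331,338,.04)[0],rect(u,234,266,.04)[0],rect(t,349,279,.02)[0])
o=np.hstack([t['img'][300:380,280:380],u['img'][230:310,190:290]])
cv2.imwrite('pics/a7.png',cv2.resize(o,None,fx=4,fy=4,interpolation=cv2.INTER_CUBIC)[:,:,::-1])"
```

```text
now [ 513.7 -111.8  118.9] yaw 17.2 tilt [ 0.005 -0.001 -1.   ] t 11.85 F [ 1.1  0.1 -1. ] w 85.4 | shift [-14.9  23.3 102.9] turn 0.2Traceback (most recent call last):
  File "<string>", line 5, in <module>
    print(rect(t,331,338,.04)[0],rect(u,234,266,.04)[0],rect(t,349,279,.02)[0])
                                                        ~~~~^^^^^^^^^^^^^^^
  File "h.py", line 29, in rect
    q,c,mask=seg(s,u,v,**k)
             ~~~^^^^^^^^^^^
  File "h.py", line 26, in seg
    q=max(cs,key=cv2.contourArea)[:,0,:].astype(float)
      ~~~^^^^^^^^^^^^^^^^^^^^^^^^
ValueError: max() iterable argument is empty
```

```bash
python3 -c "
from h import *
t=load('side7');u=load('top7')
print(rect(t,331,340,.04)[0],rect(u,234,266,.04)[0])
o=np.hstack([t['img'][300:380,280:380],u['img'][230:310,190:290]])
cv2.imwrite('pics/a7.png',cv2.resize(o,None,fx=4,fy=4,interpolation=cv2.INTER_CUBIC)[:,:,::-1])"
```

```text
[551.3  89.4  90.1  53.    2.7] [522.8  83.8 198.6 138.6  87.7]
```

View pics/a7.png

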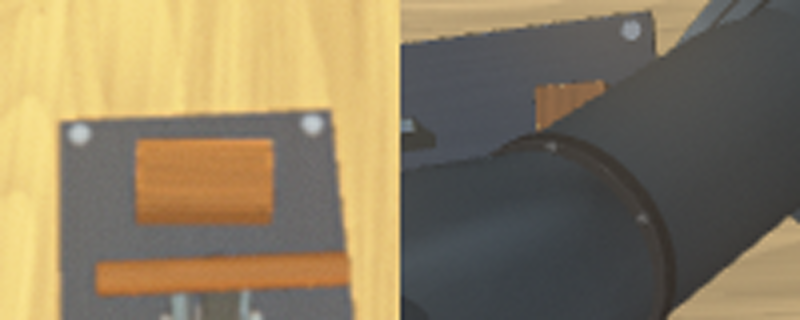

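The thin board lies flush on the base with the ends aligned. Now for the thick board.

Emit:
apply_moves --moves '[[[-8, 12, 15], 0, 1], [[-15, 23, 40], 0, 1], [[-15, 23, 70], 0, 1], [[-15, 23, 92], 0, 0.9], [[-15, 23, 104], 0, 0.8]]'

```text
clock: 12.37
tcp_pos: [0.5044, -0.1354, 0.0106]
orientation: [-3.106, -0.464, 0.003]
contact_force: [-0.2, 0.0, -0.2]
width: 0.0687
```

Emit:
apply_moves --moves '[[[0, 0, 1], 0, 0.7], [[0, 0, 1], 0, 0.65], [[0, 0, 1], 0, 0.62]]'

```text
clock: 12.62
tcp_pos: [0.5058, -0.1357, 0.0123]
orientation: [3.106, 0.465, 0.001]
contact_force: [-0.4, 0.5, -0.3]
width: 0.0529
```

```bash
python3 -c "
from h import *
rel(506.8,-138.5,12,17)"
```

```text
now [ 505.8 -135.7   12.3] yaw 17.0 tilt [ 0.001 -0.    -1.   ] t 12.62 F [-0.4  0.5 -0.3] w 52.9 | shift [0.1 2.9 0.3] turn 0.0
```

Emit:
apply_moves --moves '[[[0, 1, 0], 0, 0.58], [[0, 2, 0], 0, 0.55], [[0, 2, 0], 0, 0.5], [[0, 2, 0], 0, 0.45], [[0, 2, 0], 0, 0.45]]' --grip_force 25

```text
clock: 13.03
tcp_pos: [0.5065, -0.137, 0.0126]
orientation: [-3.107, -0.466, -0.003]
contact_force: [-1.2, 1.9, 5.6]
width: 0.0494
```

Emit:
apply_moves --moves '[[[0, 0, -10], 0, 0.45], [[0, 0, -30], 0, 0.45], [[0, 0, -60], 0, 0.45], [[0, 0, -90], 0, 0.45], [[0, 0, -110], 0, 0.45]]'

```text
clock: 13.45
tcp_pos: [0.5063, -0.1381, 0.1248]
orientation: [3.106, 0.464, 0.003]
contact_force: [1.4, 0.2, -1.2]
width: 0.0491
```

```bash
python3 -c "
from h import *
rel(550.5,87,122,2.7)"
```

```text
now [ 506.3 -138.1  124.8] yaw 17.0 tilt [ 0.002 -0.001 -1.   ] t 13.45 F [ 1.4  0.2 -1.2] w 49.1 | shift [ 108.1 -202.3    2.7] turn 14.3
```

Emit:
apply_moves --moves '[[[15, -28, 0], 3, 0.45], [[33, -62, 0], 7, 0.45], [[51, -96, 0], 10, 0.45], [[70, -130, 0], 13, 0.45], [[88, -164, 0], 14.3, 0.45]]'

```text
clock: 13.87
tcp_pos: [0.5423, 0.0471, 0.1227]
orientation: [-3.141, -0.07, -0.002]
contact_force: [1.1, -0.4, -0.5]
width: 0.0495
```

Emit:
apply_moves --moves '[[[10, -24, 0], 0, 0.45], [[10, -40, 0], 0, 0.45], [[10, -43, 10], 0, 0.45], [[10, -43, 25], 0, 0.45], [[10, -43, 40], 0, 0.45]]'

```text
clock: 14.28
tcp_pos: [0.55, 0.0885, 0.0817]
orientation: [3.14, 0.076, 0.002]
contact_force: [-0.8, 0.5, -0.2]
width: 0.0492
```

Emit:
apply_moves --moves '[[[0, 0, 2], 0, 0.45], [[0, 0, 2], 0, 0.45]]'

```text
clock: 14.45
tcp_pos: [0.5493, 0.0877, 0.0792]
orientation: [3.14, 0.073, -0.002]
contact_force: [0.6, 0.3, -1.8]
width: 0.0493
```

```bash
cat >> h.py <<'E'
def ends(s,v,z,u0=300,u1=365):
    d=s['img'][v-1:v+2].astype(float).mean(0); d=(d[:,0]-d[:,2])[u0:u1]
    L=next(k for k in range(25,0,-1) if d[k]<45); r=next(k for k in range(40,64) if d[k]<45)
    l=L+(45-d[L])/(d[L+1]-d[L]); r=r-(45-d[r])/(d[r-1]-d[r])
    return (toplane(s,u0+l,v,z)[0]*1000).round(1),(toplane(s,u0+r,v,z)[0]*1000).round(1),((toplane(s,u0+l,v,z)+toplane(s,u0+r,v,z))[:2]*500).round(1)
E
python3 -c "
from h import *
rel(550.5,87,53,2.7)
s7=load('side7')
for v in(338,341,345): print('thin7',v,ends(s7,v,.04))
for v in(351,353): print('base7',v,ends(s7,v,.028))
t=snap('side','side8'); z=(robot.get_state()['tcp_pos'][2])+.007
for v in(326,329,332,334): print('thick',v,ends(t,v,z))
"
```

```text
now [549.3  87.7  79.2] yaw 2.7 tilt [-0.001 -0.001 -1.   ] t 14.45 F [ 0.6  0.3 -1.8] w 49.3 | shift [ 1.2  0.7 26.2] turn -0.0
thin7 338 (np.float64(598.5), np.float64(505.9), array([552.2,  73.2]))
thin7 341 (np.float64(597.9), np.float64(505.5), array([551.7,  82.3]))
thin7 345 (np.float64(597.4), np.float64(505.7), array([551.6,  94.2]))
base7 351 (np.float64(596.5), np.float64(505.1), array([550.8, 105.2]))
base7 353 (np.float64(595.9), np.float64(505.7), array([550.8, 111.1]))Traceback (most recent call last):
  File "<string>", line 8, in <module>
    for v in(326,329,332,334): print('thick',v,ends(t,v,z))
                                               ~~~~^^^^^^^
  File "h.py", line 44, in ends
    L=next(k for k in range(25,0,-1) if d[k]<45); r=next(k for k in range(40,64) if d[k]<45)
StopIteration
```

```bash
python3 -c "
from h import *
t=load('side8'); z=.0865
print(proj(t,[.55,.087,z]))
for v in(333,335,337,339):
  try: print('thick',v,ends(t,v,z))
  except Exception as e: print(v,'x',(t['img'][v,300:365,0].astype(int)-t['img'][v,300:365,2]).tolist())
"
```

```text
[331.42318666 333.37130391]
thick 333 (np.float64(594.3), np.float64(502.5), array([548.4,  85.8]))
thick 335 (np.float64(595.3), np.float64(502.0), array([548.7,  91.7]))
thick 337 (np.float64(595.6), np.float64(501.6), array([548.6,  97.6]))
thick 339 (np.float64(595.0), np.float64(501.8), array([548.4, 103.4]))
```

Emit:
apply_moves --moves '[[[3, 0.5, 5], 0, 0.45], [[3, 0.5, 12], 0, 0.45], [[3, 0.5, 18], 0, 0.45], [[3, 0.5, 22], 0, 0.45], [[3, 0.5, 22], 0, 0.45]]'

```text
clock: 14.92
tcp_pos: [0.5524, 0.0882, 0.0563]
orientation: [3.141, 0.075, -0.002]
contact_force: [-0.8, 0.8, -1.7]
width: 0.0492
```

```bash
python3 -c "
from h import *
rel(552.2,87,53,2.7)"
```

```text
now [552.4  88.2  56.3] yaw 2.7 tilt [-0.001 -0.    -1.   ] t 14.92 F [-0.8  0.8 -1.7] w 49.2 | shift [-0.2  1.2  3.3] turn 0.0
```

Emit:
apply_moves --moves '[[[0, 1, 1], 0, 0.45], [[0, 1, 2], 0, 0.45], [[0, 1, 3], 0, 0.45], [[0, 1, 3.5], 0, 0.45]]'

```text
clock: 15.25
tcp_pos: [0.5531, 0.0873, 0.0538]
orientation: [-3.141, -0.075, -0.0]
contact_force: [0.3, -0.6, -0.6]
width: 0.0495
```

```bash
python3 -c "
from h import *
rel(552.2,87,53,2.7)"
```

```text
now [553.1  87.3  53.8] yaw 2.7 tilt [ 0.  0. -1.] t 15.25 F [ 0.3 -0.6 -0.6] w 49.5 | shift [-0.9  0.2  0.8] turn 0.0
```

Emit:
apply_moves --moves '[[[-1, 0, 1], 0, 0.45], [[-1, 0, 2], 0, 0.45], [[-1, 0, 2], 0, 0.45]]'

```text
clock: 15.5
tcp_pos: [0.552, 0.0872, 0.0526]
orientation: [-3.14, -0.075, -0.001]
contact_force: [-2.3, 0.7, 10.3]
width: 0.0495
```

Contact at 52.6 mm, so I'll release.

Emit:
apply_moves --moves '[[[0, 0, -1], 0, 0.55], [[0, 0, -1], 0, 0.6], [[0, 0, -1], 0, 0.65], [[0, 0, -1], 0, 0.7], [[0, 0, -1], 0, 0.75]]'

```text
clock: 15.92
tcp_pos: [0.552, 0.0872, 0.0527]
orientation: [3.141, 0.075, -0.0]
contact_force: [-0.2, -0.4, 0.4]
width: 0.0642
```

Emit:
apply_moves --moves '[[[0, 0, -1], 0, 0.85], [[0, 0, -10], 0, 1], [[0, 0, -40], 0, 1], [[0, 0, -80], 0, 1], [[0, 0, -120], 0, 1]]'

```text
clock: 16.33
tcp_pos: [0.5512, 0.0866, 0.1743]
orientation: [3.139, 0.073, -0.003]
contact_force: [1.6, 1.1, -0.1]
width: 0.0857
```

Emit:
apply_moves --moves '[[[-20, 30, -20], 0, 0.8], [[-45, 60, -40], 0, 0.5], [[-75, 90, -70], 0, 0.5], [[-105, 105, -100], 0, 0.5], [[-120, 105, -130], 0, 0.5]]'

```text
clock: 16.75
tcp_pos: [0.4372, -0.0259, 0.2983]
orientation: [3.141, 0.067, -0.004]
contact_force: [-0.6, 1.8, 2.1]
width: 0.0424
```

```bash
python3 -c "
from h import *
rel(552.2,87,53,2.7)
t=snap('side','side9');u=snap('top','top9')
for v in(334,337,339,349,352): print(v,ends(t,v,.06))
print('thick top rect',rect(t,331,336,.06)[0])
o=np.hstack([t['img'][280:400,270:390],u['img'][210:330,120:280]])
cv2.imwrite('pics/a9.png',cv2.resize(o,None,fx=2.8,fy=2.8,interpolation=cv2.INTER_CUBIC)[:,:,::-1])"
```

```text
now [437.2 -25.9 298.3] yaw 2.5 tilt [-0.003 -0.    -1.   ] t 16.75 F [-0.6  1.8  2.1] w 42.4 | shift [ 120.4 -107.9  244.9] turn -0.2
334 (np.float64(597.3), np.float64(505.8), array([551.6,  73. ]))
337 (np.float64(597.5), np.float64(505.5), array([551.5,  82. ]))
339 (np.float64(597.3), np.float64(505.3), array([551.3,  88. ]))
349 (np.float64(594.8), np.float64(505.3), array([550.1, 117.3]))
352 (np.float64(594.1), np.float64(506.1), array([550.1, 125.9]))
thick top rect [551.3  88.4  88.9  49.8   2.7]
```

View pics/a9.png

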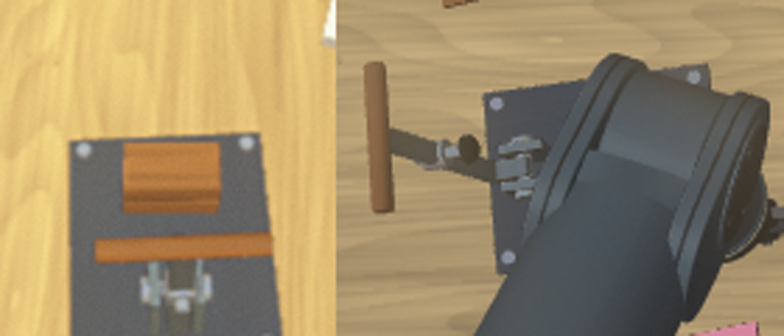

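The pile is flush in the picture: the thick board lies over the base at the same position and 2.7° yaw, and the lever bar is clear. Next I'll check the bar's position against the press estimate.

```bash
cat >> h.py <<'E'
O=np.array([554.5,89.2]); A=np.radians(5.5); EX=np.array([np.cos(A),np.sin(A)]); EY=np.array([-np.sin(A),np.cos(A)])
def bar(lev,x=-38,dz=-8):
    p=np.radians(18.35)-lev; xy=O+x*EX+(120+222.3*np.sin(p))*EY
    return xy[0],xy[1],60+222.3*np.cos(p)+dz
E
python3 -c "
from h import *
u=load('top9');t=load('side9')
print('top bar', [ (toplane(u,*p,.279)*1000).round(1) for p in [(120+375/2.8-336/2.8,210+63/2.8),(120+382/2.8-336/2.8,210+211/2.8)]])
print('side bar',[ (toplane(t,*p,.276)*1000).round(1) for p in [(270+95/2.8,280+251/2.8),(270+272/2.8,280+246/2.8)]])
print('pred', bar(0,-65,0),bar(0,65,0)); print(bar(0),bar(1.745))
rel(bar(0)[0],bar(0)[1],330,5.5)"
```

```text
top bar [array([597.4, 280.6, 279. ]), array([469.5, 269.7, 279. ])]
side bar [array([599. , 288.3, 276. ]), array([470.8, 278.2, 276. ])]
pred (np.float64(471.59002261978026), np.float64(272.08005289833795), np.float64(270.99629087561044)) (np.float64(600.9915284075134), np.float64(284.54000072596705), np.float64(270.99629087561044))
(np.float64(498.465719975694), np.float64(274.667888216384), np.float64(262.99629087561044)) (np.float64(526.2530840617086), np.float64(-13.914921627247821), np.float64(84.35474774142128))
now [438.9 -25.5 302. ] yaw 2.5 tilt [ 0.005  0.004 -1.   ] t 16.85 F [ 0.7  0.3 -0.5] w 42.9 | shift [  72.6 -297.4  -26.6] turn -3.0
```

Emit:
apply_moves --moves '[[[5, -25, -20], -1, 0.65], [[17, -63, -30], -2, 0.65], [[27, -102, -30], -3, 0.65], [[37, -142, -30], -3, 0.65], [[47, -180, -30], -3, 0.65]]' --grip_force 60

```text
clock: 17.27
tcp_pos: [0.4786, 0.1622, 0.3281]
orientation: [-3.136, -0.159, -0.0]
contact_force: [0.5, -1.0, -0.1]
width: 0.0554
```

```bash
python3 -c "
from h import *
rel(bar(0)[0],bar(0)[1],263,5.5)"
```

```text
now [478.6 162.2 328.1] yaw 5.8 tilt [ 0.     0.001 -1.   ] t 17.27 F [ 0.5 -1.  -0.1] w 55.4 | shift [  31.1 -109.8   65.2] turn 0.3
```

Emit:
apply_moves --moves '[[[10, -35, 0], 0, 0.65], [[21, -75, 0], 0, 0.65], [[30, -105, 0], 0, 0.65], [[31, -110, 0], 0, 0.65], [[31, -110, 10], 0, 0.65]]'

```text
clock: 17.68
tcp_pos: [0.4989, 0.2748, 0.3178]
orientation: [3.137, 0.164, 0.002]
contact_force: [-0.5, -0.0, -0.6]
width: 0.0551
```

Emit:
apply_moves --moves '[[[0, 0, 15], 0, 0.65], [[0, 0, 35], 0, 0.65], [[0, 0, 50], 0, 0.65], [[0, 0, 55], 0, 0.6], [[0, 0, 55], 0, 0.6]]'

```text
clock: 18.1
tcp_pos: [0.4977, 0.2706, 0.2616]
orientation: [3.136, 0.154, -0.003]
contact_force: [-0.9, -0.7, -0.3]
width: 0.0511
```

```bash
python3 -c "
from h import *
rel(bar(0)[0],bar(0)[1],263,5.5)"
```

```text
now [497.7 270.6 261.6] yaw 5.6 tilt [-0.002 -0.001 -1.   ] t 18.1 F [-0.9 -0.7 -0.3] w 51.1 | shift [ 1.2 -4.  -1.4] turn 0.1
```

Emit:
apply_moves --moves '[[[0, -2, 0], 0, 0.45], [[0, -3, 0], 0, 0.35], [[0, -3, 0], 0, 0.25], [[0, -3, 0], 0, 0.15], [[0, -3, 0], 0, 0.1]]'

```text
clock: 18.52
tcp_pos: [0.4985, 0.2756, 0.2637]
orientation: [-3.136, -0.158, -0.002]
contact_force: [-1.1, 2.5, 6.1]
width: 0.0159
```

Emit:
apply_moves --moves '[[[0, 0, 0], 0, 0.1], [[0, 0, 0], 0, 0.1]]'

```text
clock: 18.68
tcp_pos: [0.4985, 0.2756, 0.2636]
orientation: [-3.136, -0.158, -0.002]
contact_force: [-2.3, 1.7, 6.5]
width: 0.0162
```

```bash
python3 -c "
from h import *
rel(bar(0)[0],bar(0)[1],263,5.5)
print('relative path in tool axes (y=-press y, z=down), 0.1 rad per row')
b0=bar(0); p0=np.radians(18.35)
for k in range(0,19):
    l=min(k*0.1,1.745); p=p0-l
    print(k, round(l,3), 'y',round(-(222.3*(np.sin(p)-np.sin(p0))),1),'z',round(-(222.3*(np.cos(p)-np.cos(p0))),1))
"
```

```text
now [498.5 275.6 263.6] yaw 5.8 tilt [ 0.001  0.001 -1.   ] t 18.68 F [-2.3  1.7  6.5] w 16.2 | shift [-0.1  0.9  0.6] turn 0.3
relative path in tool axes (y=-press y, z=down), 0.1 rad per row
0 0.0 y -0.0 z -0.0
1 0.1 y 21.4 z -5.9
2 0.2 y 43.3 z -9.7
3 0.3 y 65.5 z -11.3
4 0.4 y 87.7 z -10.6
5 0.5 y 109.7 z -7.7
6 0.6 y 131.4 z -2.7
7 0.7 y 152.4 z 4.5
8 0.8 y 172.6 z 13.8
9 0.9 y 191.8 z 25.0
10 1.0 y 209.7 z 38.1
11 1.1 y 226.3 z 52.9
12 1.2 y 241.3 z 69.3
13 1.3 y 254.6 z 87.1
14 1.4 y 266.0 z 106.2
15 1.5 y 275.5 z 126.3
16 1.6 y 282.9 z 147.2
17 1.7 y 288.2 z 168.8
18 1.745 y 289.9 z 178.6
```

Emit:
apply_moves --moves '[[[0, 10, -3], 0, 0.1], [[0, 21.4, -6], 0, 0.1], [[0, 43.3, -9.7], 0, 0.1], [[0, 65.5, -11.3], 0, 0.1], [[0, 87.7, -10.6], 0, 0.1]]'

```text
clock: 19.1
tcp_pos: [0.5075, 0.1886, 0.2745]
orientation: [-3.135, -0.16, -0.004]
contact_force: [0.6, 4.0, 9.0]
width: 0.0159
```

```bash
python3 -c "
from h import *
rel(*bar(0.4),5.5)"
```

```text
now [507.5 188.6 274.5] yaw 5.8 tilt [ 0.002  0.003 -1.   ] t 19.1 F [0.6 4.  9. ] w 15.9 | shift [-0.8  1.2  0.9] turn 0.3
```

Emit:
apply_moves --moves '[[[0, 22, 3], 0, 0.1], [[0, 43.7, 7.9], 0, 0.1], [[0, 64.7, 15.1], 0, 0.1], [[0, 84.9, 24.4], 0, 0.1], [[0, 104, 35.6], 0, 0.1]]'

```text
clock: 19.52
tcp_pos: [0.5179, 0.0846, 0.2383]
orientation: [-3.135, -0.158, -0.003]
contact_force: [0.2, 1.2, 7.6]
width: 0.0162
```

Emit:
apply_moves --moves '[[[0, 17.9, 13.1], 0, 0.1], [[0, 34.5, 27.9], 0, 0.1], [[0, 49.5, 44.3], 0, 0.1], [[0, 62.8, 62.1], 0, 0.1], [[0, 74.2, 81.2], 0, 0.1]]'

```text
clock: 19.93
tcp_pos: [0.525, 0.0108, 0.1565]
orientation: [-3.136, -0.158, -0.002]
contact_force: [1.3, 8.5, 3.0]
width: 0.0163
```

```bash
python3 -c "
from h import *
rel(*bar(1.4),5.5);rel(*bar(1.66),5.5);rel(*bar(1.745),5.5)"
```

```text
now [525.   10.8 156.5] yaw 5.8 tilt [ 0.001  0.002 -1.   ] t 19.93 F [1.3 8.5 3. ] w 16.3 | shift [-1.2  0.8 -0.4] turn 0.3
now [525.   10.8 156.5] yaw 5.8 tilt [ 0.001  0.002 -1.   ] t 19.93 F [1.3 8.5 3. ] w 16.3 | shift [-1.3 21.3 53.5] turn 0.3
now [525.   10.8 156.5] yaw 5.8 tilt [ 0.001  0.002 -1.   ] t 19.93 F [1.3 8.5 3. ] w 16.3 | shift [-1.4 24.9 72. ] turn 0.3
```

Emit:
apply_moves --moves '[[[0, 9.5, 20], 0, 0.1], [[0, 14, 32], 0, 0.1], [[0, 17.5, 42], 0, 0.1], [[0, 20, 50], 0, 0.1], [[0, 21, 54], 0, 0.1]]'

```text
clock: 20.35
tcp_pos: [0.527, -0.0092, 0.1021]
orientation: [-3.135, -0.158, 0.0]
contact_force: [-0.2, 6.0, 6.9]
width: 0.0166
```

Emit:
apply_moves --moves '[[[0, 1, 4], 0, 0.1], [[0, 2, 9], 0, 0.1], [[0, 3, 13], 0, 0.1], [[0, 3.5, 17], 0, 0.1], [[0, 3.5, 18], 0, 0.1]]'

```text
clock: 20.77
tcp_pos: [0.5273, -0.0124, 0.0849]
orientation: [-3.135, -0.159, -0.0]
contact_force: [-1.9, 6.3, 12.2]
width: 0.0161
```

```bash
python3 -c "
from h import *
rel(*bar(1.745),5.5)
t=snap('side','side10');u=snap('top','top10')
o=np.hstack([t['img'][270:420,270:390],u['img'][200:320,150:300].repeat(1,0)[:150] if 0 else np.pad(u['img'][200:330,160:300],((0,20),(0,0),(0,0)))])
cv2.imwrite('pics/a10.png',cv2.resize(o,None,fx=3,fy=3,interpolation=cv2.INTER_CUBIC)[:,:,::-1])"
```

```text
now [527.3 -12.4  84.9] yaw 5.8 tilt [ 0.     0.003 -1.   ] t 20.77 F [-1.9  6.3 12.2] w 16.1 | shift [-1.2  1.4  0.5] turn 0.3
```

View pics/a10.png

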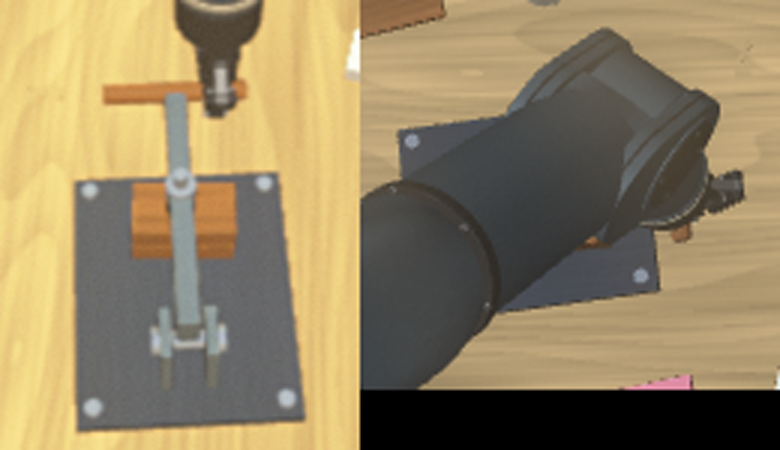

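Emit:
apply_moves --moves '[[[0, 0, 0], 0, 0.1], [[0, 0, 0], 0, 0.1], [[0, 0, 0], 0, 0.1], [[0, 0, 0], 0, 0.1], [[0, 0, 0], 0, 0.1]]'

```text
clock: 21.28
tcp_pos: [0.5273, -0.0123, 0.0854]
orientation: [-3.135, -0.159, -0.001]
contact_force: [-2.6, 5.4, 11.3]
width: 0.016
```

```bash
python3 -c "
from h import *
t=load('side10')
d=t['img'].astype(float); d=d[:,:,0]-d[:,:,2]
for xl in (55,35):
  for l in(1.70,1.745,1.79): b=bar(l,xl,0); print(xl,l,proj(t,np.array(b)/1000).round(2))
  u=int(round(proj(t,np.array(bar(1.745,xl,0))/1000)[0])); c=t['img'][292:312,u].astype(int); print(u,[(292+i,*x) for i,x in enumerate(c.tolist())])
for v in(334,337,347,350):
  try: print(v,ends(t,v,.06))
  except Exception as e: pass
"
```

```text
55 1.7 [307.26 299.86]
55 1.745 [307.35 301.45]
55 1.79 [307.44 303.18]
307 [(292, 244, 218, 136), (293, 244, 221, 139), (294, 244, 220, 137), (295, 244, 219, 137), (296, 244, 221, 137), (297, 242, 212, 131), (298, 219, 162, 95), (299, 194, 131, 68), (300, 197, 135, 75), (301, 197, 135, 76), (302, 192, 127, 68), (303, 174, 111, 55), (304, 177, 129, 73), (305, 234, 199, 124), (306, 241, 213, 134), (307, 240, 210, 133), (308, 236, 208, 126), (309, 237, 207, 133), (310, 235, 204, 128), (311, 235, 203, 126)]
35 1.7 [314.72 299.57]
35 1.745 [314.77 301.16]
35 1.79 [314.81 302.88]
315 [(292, 235, 204, 127), (293, 236, 205, 128), (294, 235, 205, 128), (295, 235, 205, 127), (296, 235, 205, 127), (297, 232, 196, 122), (298, 211, 147, 80), (299, 197, 133, 69), (300, 196, 136, 78), (301, 199, 137, 77), (302, 190, 125, 63), (303, 167, 108, 56), (304, 184, 138, 82), (305, 239, 209, 128), (306, 244, 220, 137), (307, 242, 215, 133), (308, 242, 217, 134), (309, 240, 213, 131), (310, 240, 212, 132), (311, 240, 212, 131)]
334 (np.float64(567.6), np.float64(505.8), array([536.7,  72.3]))
337 (np.float64(597.5), np.float64(505.5), array([551.5,  82. ]))
347 (np.float64(595.6), np.float64(504.3), array([549.9, 111.5]))
350 (np.float64(594.7), np.float64(505.6), array([550.1, 120.2]))
```

The bar's image row corresponds to lever ≈ 1.74 rad, so the arm is level and the pile hasn't moved. I'll hold it here.

Emit:
apply_moves --moves '[[[0, 0, 0], 0, 0.1], [[0, 0, 0], 0, 0.1], [[0, 0, 0], 0, 0.1], [[0, 0, 0], 0, 0.1], [[0, 0, 0], 0, 0.1]]'

```text
clock: 21.7
tcp_pos: [0.5274, -0.0123, 0.0854]
orientation: [-3.135, -0.159, -0.001]
contact_force: [-2.8, 6.4, 11.7]
width: 0.016
```

Emit:
apply_moves --moves '[[[0, 0, 0], 0, 0.1], [[0, 0, 0], 0, 0.1], [[0, 0, 0], 0, 0.1], [[0, 0, 0], 0, 0.1], [[0, 0, 0], 0, 0.1]]'

```text
clock: 22.12
tcp_pos: [0.5273, -0.0123, 0.0854]
orientation: [-3.135, -0.159, -0.001]
contact_force: [-2.1, 5.8, 11.1]
width: 0.0161
```

Emit:
apply_moves --moves '[[[0, 0, 0], 0, 0.1], [[0, 0, 0], 0, 0.1], [[0, 0, 0], 0, 0.1], [[0, 0, 0], 0, 0.1], [[0, 0, 0], 0, 0.1]]'

```text
clock: 22.53
tcp_pos: [0.5274, -0.0123, 0.0854]
orientation: [-3.135, -0.159, -0.001]
contact_force: [-2.2, 5.8, 11.2]
width: 0.0161
```

Emit:
apply_moves --moves '[[[0, 0, 0], 0, 0.1], [[0, 0, 0], 0, 0.1], [[0, 0, 0], 0, 0.1], [[0, 0, 0], 0, 0.1], [[0, 0, 0], 0, 0.1]]'

```text
clock: 22.95
tcp_pos: [0.5273, -0.0123, 0.0854]
orientation: [-3.135, -0.159, -0.001]
contact_force: [-2.9, 6.6, 12.4]
width: 0.0163
```

Emit:
apply_moves --moves '[[[0, 0, 0], 0, 0.1], [[0, 0, 0], 0, 0.1], [[0, 0, 0], 0, 0.1], [[0, 0, 0], 0, 0.1], [[0, 0, 0], 0, 0.1]]'

```text
clock: 23.37
tcp_pos: [0.5274, -0.0123, 0.0854]
orientation: [-3.135, -0.159, -0.001]
contact_force: [-1.5, 5.8, 11.7]
width: 0.016
```

Emit:
apply_moves --moves '[[[0, 0, 0], 0, 0.1], [[0, 0, 0], 0, 0.1], [[0, 0, 0], 0, 0.1], [[0, 0, 0], 0, 0.1], [[0, 0, 0], 0, 0.1]]'

```text
clock: 23.78
tcp_pos: [0.5274, -0.0123, 0.0854]
orientation: [-3.135, -0.159, -0.001]
contact_force: [-2.1, 6.0, 12.0]
width: 0.016
```

Emit:
apply_moves --moves '[[[0, 0, 0], 0, 0.1], [[0, 0, 0], 0, 0.1], [[0, 0, 0], 0, 0.1], [[0, 0, 0], 0, 0.1], [[0, 0, 0], 0, 0.1]]'

```text
clock: 24.2
tcp_pos: [0.5274, -0.0123, 0.0854]
orientation: [-3.135, -0.159, -0.001]
contact_force: [-1.9, 4.9, 11.5]
width: 0.0161
```

Emit:
apply_moves --moves '[[[0, 0, 0], 0, 0.1], [[0, 0, 0], 0, 0.1], [[0, 0, 0], 0, 0.1], [[0, 0, 0], 0, 0.1], [[0, 0, 0], 0, 0.1]]'

```text
clock: 24.62
tcp_pos: [0.5273, -0.0123, 0.0854]
orientation: [-3.135, -0.159, -0.001]
contact_force: [-2.1, 5.7, 11.0]
width: 0.0156
```

Emit:
apply_moves --moves '[[[0, 0, 0], 0, 0.1], [[0, 0, 0], 0, 0.1], [[0, 0, 0], 0, 0.1], [[0, 0, 0], 0, 0.1], [[0, 0, 0], 0, 0.1]]'

```text
clock: 25.03
tcp_pos: [0.5274, -0.0123, 0.0854]
orientation: [-3.135, -0.159, -0.001]
contact_force: [-2.3, 4.9, 11.7]
width: 0.0159
```

```bash
python3 -c "
from h import *
rel(*bar(1.745),5.5)
t=snap('side','side11')
for u in(307,315): c=t['img'][292:312,u].astype(int); print([x[1] for x in c.tolist()])
for v in(337,347,350):
  try: print(v,ends(t,v,.06))
  except Exception as e: print(v,'-')
print(robot.close_job()); 
"
```

```text
now [527.4 -12.3  85.4] yaw 5.8 tilt [ 0.     0.003 -1.   ] t 25.03 F [-2.3  4.9 11.7] w 15.9 | shift [-1.3  1.5  1. ] turn 0.3
[217, 219, 218, 219, 221, 210, 160, 135, 134, 135, 127, 107, 127, 199, 212, 211, 207, 208, 207, 205]
[202, 207, 204, 204, 206, 196, 150, 133, 133, 131, 125, 109, 141, 207, 221, 217, 216, 212, 213, 212]
337 (np.float64(597.5), np.float64(505.5), array([551.5,  82. ]))
347 (np.float64(595.6), np.float64(504.3), array([549.9, 111.5]))
350 (np.float64(594.6), np.float64(505.6), array([550.1, 120.2]))
the job is handed in; nothing more can be done
None
```

The laminated blank is made up. I laid the thin board and then the thick board on the bottom board, pulled the lever level and held it for over 4 s. I handed the job in at 25 s while still holding the lever; no verdict is reported.

**One mishap:** the first grasp of the thin board was too high and tipped it onto its edge. I knocked it flat again with the closed fingers and regrasped it lower, down by the table.

**Last checks:**
- **Pile:** the side camera showed the board ends flush to about 1 mm. The thick board sat over the bottom board at the same 2.7° yaw, and nothing moved during the hold. Their y positions agree within the 1–3 mm by which the two cameras differ. I had no clear top view of the finished pile.
- **Lever:** the crossbar's image position gives about 1.74 rad, against 1.745 wanted, with a steady upward force of about 11–12 N on the tool. That puts the foot at about 8 mm, which I inferred from the lever angle rather than measured directly.
- **Bystanders:** they were not disturbed in any view I looked at, but I did not measure them again at the end.

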